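# Bolt the printing-block drawer

### The job

Lock up the printing blocks: push the cabinet's drawer fully shut, then with one fingertip press the long spring catch plate on the cabinet top all the way down and keep it down while the other fingertip pushes the bolt's upright post fully home through the drawer's staple. Then let the catch spring back up behind it and take the hand clear. Only touch and push: do not pick up, knock over or shift the printing blocks, jar, bottle, brush and cup that stand around.

Things in the scene. Friction and masses are not known exactly. Their poses are not given: they have to be found in the camera images.
- cabinet: Low fixed wooden cabinet, 220 (x) by 300 (y) by 90 mm high. Origin: centre of its underside; x points from the drawer front to the back, y to the left seen from the front, z up. On its top, both along y: the bolt at x = -75, the catch plate's middle at x = -15 mm. Between them nothing tops 13 mm. On the bolt line stand a guide (y 36-44, 16 mm high) and the drawer's staple (y 55, 22 mm high).
- drawer (a joint): How far the drawer stands out (m) along the cabinet's -x; 0 is shut (a hard stop). It moves against 2.5 N of friction and stays where it is left.
- drawer_front (a point): Middle of the top edge of the drawer's flat front board, on its outer face, 88 mm above the table (x = -126 mm of the cabinet when shut). The board is 292 wide (y), 80 high, 16 mm thick; a wooden knob, 24 mm in diameter, stands 24 mm out of its middle, 45 mm above the table. Moves with the drawer; axes as the cabinet's.
- bolt (a joint): Travel of the bolt (m) along the cabinet's +y: 0 drawn back, 0.042 fully home (hard stop), its rod then through the drawer's staple. About 2 N of friction; it stays where it is left. Unless the catch is pressed at least 5 mm down, its tooth sits between the bolt's teeth (one every 14 mm of travel) and stops it within 2 mm.
- bolt_post (a point): Centre of the top of the bolt's upright steel post, 39 mm above the cabinet top. The post is 24 (x) by 12 (y) mm; push it on its -y side. The rod under and behind it is 12 mm high over the cabinet top, so 27 mm of the post stand free. Starts at x = -75, y = -20 mm of the cabinet; moves with the bolt; axes as the cabinet's.
- catch (a joint): How far the catch is pressed down (m): 0 up, 0.008 fully down (hard stop). A spring returns it: 3 N to start it, about 6.2 N fully down.
- catch_top (a point): Centre of the top face of the catch, a ribbed steel plate 30 (x) by 120 (y) mm beside the bolt, 25 mm above the cabinet top when up, 17 mm when down; centred at x = -15, y = -20 mm of the cabinet. It stays level wherever it is pressed, and a fingertip may slide along it. Axes as the cabinet's.
- block_top: Loose wooden printing block with a grip, 60 by 75 by 58 mm high, standing on the cabinet top at the back right; leave alone. Origin: centre of its underside.
- pigment_jar: Loose closed jar, 44 mm in diameter, 45 mm high, on the cabinet top at the back left; leave alone. Origin: centre of its underside.
- block_left: Loose wooden printing block with a grip, 75 by 95 by 58 mm high, on the table left of the cabinet; leave alone. Origin: centre of its underside.
- water_bottle: Loose clear bottle, 62 mm in diameter, 190 mm high, left of the cabinet towards the back; leave alone. Origin: centre of its underside.
- ink_brush: Loose brush, 190 mm long, lying on the table right of the cabinet; leave alone. Origin: underside, middle of its length.
- dye_cup: Loose open steel cup, 70 mm in diameter, 60 mm high, right of the cabinet; leave alone. Origin: centre of its underside.

How it is judged:
On the way, in this order (a step that is already met when the one before it is completed fails the run):
1. the drawer is pushed shut (within 4 mm), the bolt still drawn back (value of joint each of drawer, bolt below 0.004 m), for 0.1 s.
2. the bolt is pushed home while the catch is still held down and the drawer shut (value of joint bolt above 0.0385 m and value of joint catch above 0.005 m and value of joint drawer below 0.006 m), for 0.05 s.
At the end, for the whole second after the job is handed in: drawer shut within 6 mm, bolt home within 3.5 mm of its stop and at rest, catch sprung back up (within 2 mm) (value of joint drawer below 0.006 m and value of joint bolt above 0.0385 m and value of joint catch below 0.002 m and velocity of joint bolt below 0.01 m/s); the robot touches nothing.
It fails at once if the catch is let up (less than 5 mm down) while the bolt is part of the way (value of joint bolt between 0.006 and 0.036 m and value of joint catch below 0.005 m).
It fails at once if the bolt is pushed out while the drawer is open (value of joint bolt above 0.006 m and value of joint drawer above 0.008 m).
It fails at once if a block, the jar, bottle, brush or cup is lifted or shifted by more than 20 mm (distance of any of block_top, pigment_jar, block_left, water_bottle, ink_brush, dye_cup from where it was at the start of the episode above 0.02 m).
It fails at once if a block, the jar, bottle or cup is tipped over (angle between any of block_top, pigment_jar, block_left, water_bottle, dye_cup's own z axis and vertical above 0.5 rad).
It also fails if it takes over 48 s, if anything falls off the work surface, if the arm or the gripper's body presses on something with over 40 N, if the wrist force passes 120 N, or if a joint passes its speed limit or range.

### The arm

A 7-joint arm with a two-finger parallel gripper is mounted at the origin on the work surface. World frame = base frame: x ahead of the robot, y to its left, z up, the work surface at z = 0. Lengths are in m, angles in rad, forces in N, time in s.
With the tool pointing down it reaches from about 0.35 to 0.9 m from the base axis. Payload 7.2 kg.
Tool frame: the origin (TCP) lies midway between the tips of the shut fingers; the grasp point (between the pads) lies 19 mm behind it; z points along the fingers, x is the direction in which the jaws open and shut, and the axes are right-handed (so a half turn about z gives the same grasp; the last joint's range is limited). The gripper opens to 88 mm and grips with 3 to 60 N. Pads are 20 mm wide; open, the fingers measure 115 mm over their backs; the gripper's body (75 mm by 178 mm) begins 61 mm behind the grasp point.
Start: joints at [1.108, 0.411, -0.013, 1.596, 0.006, 1.134, -0.082], TCP at [0.24, -0.577, 0.223] pointing down, gripper open.
Joint ranges: [-2.95, 2.95], [-0.29, 1.99], [-1.47, 1.44], [0.14, 2.54], [-1.03, 4.17], [0.13, 1.85], [-2.86, 2.86]. Speed limits (rad/s): [2.39, 2.39, 3.01, 3.01, 3.14, 3.14, 3.14].

### API

Orientations are given as a 3x3 rotation matrix whose columns are the frame's x, y, z axes.
In Python, from station import state, snapshot, finish_job gives the robot as it stands.
- The arm moves only by the tool jog_arm, never from a script. Its argument "series" is a list of rows, each a list of 7 numbers: the shift along the tool's x, y, z in m, then the turn, a rotation vector about the tool's x, y, z in degrees, then the closure, from 0 (fully open) to 1 (shut). In form: [[dx, dy, dz, rx, ry, rz, fingers], ...]. A call has 1 to 8 rows; each row is the pose to reach, as a shift and turn from the pose commanded when the call began, along the tool's axes at that moment; what a row does not reach only later rows make up. A row lasts 1/8 s, in which the tool goes at most 62.5 mm and 10.7 degrees, less where a joint would pass 70% of its speed; a pose out of reach is approached as far as the arm can. A call with a gripper value outside its range is refused whole. The fingers move at their own pace and stop on an object; the grip force is fixed at half the most. Time passes only in rows, so rows that repeat a pose let the fingers close. It gives the time, the measured TCP pose, the force and the opening at its end, in the units of the state.
- state(): the state, without advancing time (a new reading comes with each control period).
- snapshot(name): name is "scene" or "top"; returns a dict with "image" (480x640x3 uint8, blue, green, red), "fx", "fy", "cx", "cy" (pixels), "cam_to_world" (4x4, takes a point from camera to world coordinates). Camera axes: x right, y up, looking along -z (the intrinsics and any distortion apply to the point x, -y, -z); pixel columns grow to the right and rows downward; lengths in m; the calibration is good to about 2 mm. A picture is of the moment at which its call begins. There is no depth.
- finish_job(): hands the job in, once; it reports no verdict.
The state is a dict: "clock": time; "q": joint angles; "joint_vel": joint speeds; "joint_efforts": joint torques, N m; "position": TCP position; "tcp_rot": TCP orientation; "wrist_force": force on the tool from outside, world axes, zero at the start; "wrist_torque": the same for the moment, N m; "width": finger opening in m.
Only numpy, scipy, OpenCV 4.12 (cv2) and the standard library are available. Lean on these libraries where they do the work, as an engineer would, in place of code of your own. Each camera call takes 0.05 s, during which the arm holds its last target.

## Working session

There is one attempt and no reset: what is moved stays moved. The work goes in short steps, Python scripts to look and compute and a tool call to move; the robot and the scene stay as the last step left them, time stands still between calls to the robot, and variables do not carry over. Pictures are saved under pics/ and viewed, and the job is handed in when it is done.

Besides the shell and the picture viewer there is one more tool, called after "Request:" in YAML: its name, and indented under it one key for each argument. jog_arm: Moves the arm, as the interface text tells. Its arguments: {"type":"object","properties":{"series":{"type":"array"}},"required":["series"]}

```bash
mkdir -p pics; ls; python3 - <<'E'
from station import state, snapshot
import cv2,numpy as np,pickle
for n in("scene","top"):
    s=snapshot(n); cv2.imwrite(f"pics/{n}0.png",s["image"]); pickle.dump(s,open(f"{n}0.pkl","wb"))
    print(n,s["fx"],s["fy"],s["cx"],s["cy"],[k for k in s]); print(np.round(s["cam_to_world"],4))
s=state(); print({k:np.round(v,3).tolist() for k,v in s.items()})
E
```

```text
pics
scene 492.2342231734829 492.2342231734829 322.9411918935953 240.95387769071155 ['image', 'fx', 'fy', 'cx', 'cy', 'cam_to_world']
[[ 0.7857 -0.4379  0.4369  1.004 ]
 [ 0.6186  0.5502 -0.561  -0.4694]
 [ 0.0053  0.711   0.7031  0.7334]
 [ 0.      0.      0.      1.    ]]
top 432.9766807860776 432.9766807860776 316.1950624673454 237.15254588517666 ['image', 'fx', 'fy', 'cx', 'cy', 'cam_to_world']
[[ 0.0073  0.9981 -0.0617  0.559 ]
 [-1.      0.0069 -0.0064  0.0405]
 [-0.006   0.0617  0.9981  0.9162]
 [ 0.      0.      0.      1.    ]]
{'clock': 0.1, 'q': [1.108, 0.412, -0.013, 1.597, 0.006, 1.134, -0.082], 'joint_vel': [-0.0, -0.004, -0.001, -0.003, -0.001, -0.001, -0.0], 'joint_efforts': [0.004, -58.91, 0.645, -29.171, -0.054, 0.015, 0.0], 'position': [0.24, -0.577, 0.222], 'tcp_rot': [[0.385, -0.923, -0.001], [-0.923, -0.385, 0.001], [-0.001, 0.0, -1.0]], 'wrist_force': [-0.105, -0.498, -0.04], 'wrist_torque': [-0.002, -0.009, 0.031], 'width': 0.088}
```

View pics/scene0.png

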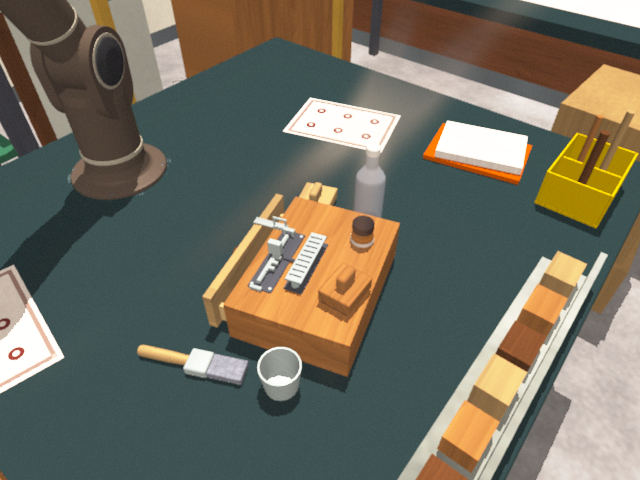

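View pics/top0.png

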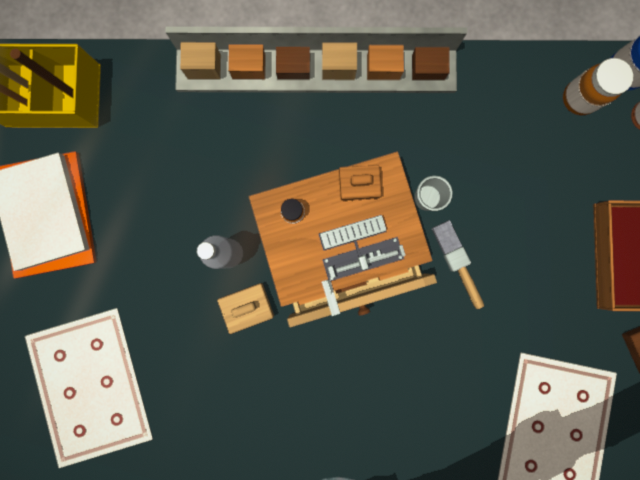

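The scene view shows the cabinet at about (310,280), with the drawer standing out toward the robot. In the top view the cabinet's top corners are at about (250,196), (400,153), (432,262) and (281,306), the catch plate is at (353,232) and the bolt at (365,258). I'll zoom in to measure these.

```bash
cat > h.py <<'E'
import numpy as np,cv2,pickle
def ray(s,u,v):
    M=s["cam_to_world"]; d=np.array([(u-s["cx"])/s["fx"],-(v-s["cy"])/s["fy"],-1.])
    return M[:3,3],M[:3,:3]@d
def onz(s,u,v,z):
    o,d=ray(s,u,v); return o+d*(z-o[2])/d[2]
def proj(s,p):
    M=s["cam_to_world"]; c=M[:3,:3].T@(np.asarray(p)-M[:3,3]); 
    return s["cx"]+s["fx"]*c[0]/-c[2], s["cy"]-s["fy"]*c[1]/-c[2]
E
python3 - <<'E'
from h import *
t=pickle.load(open("top0.pkl","rb"))
c=t["image"][140:340,230:450]; cv2.imwrite("pics/topz.png",cv2.resize(c,None,fx=3.6,fy=3,interpolation=2) if 0 else cv2.resize(c,None,fx=3,fy=3,interpolation=cv2.INTER_CUBIC))
t=pickle.load(open("scene0.pkl","rb"))
c=t["image"][180:380,200:410]; cv2.imwrite("pics/scz.png",cv2.resize(c,None,fx=3,fy=3,interpolation=cv2.INTER_CUBIC))
E
```

```text
(no output)
```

View pics/topz.png

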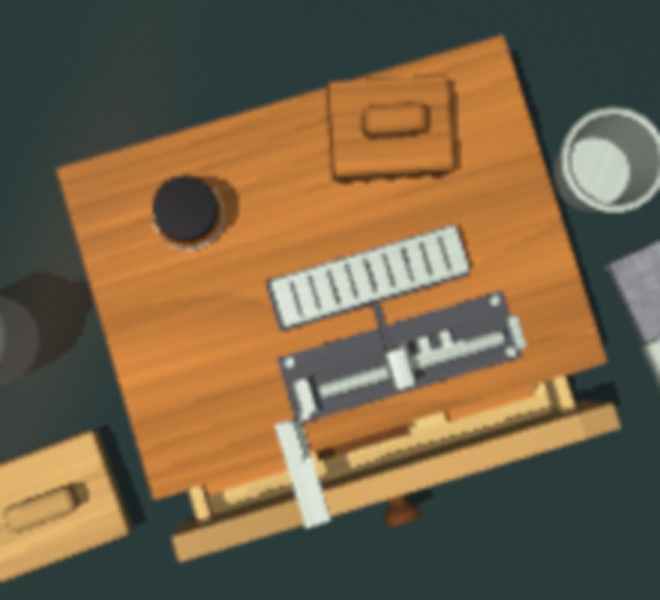

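View pics/scz.png

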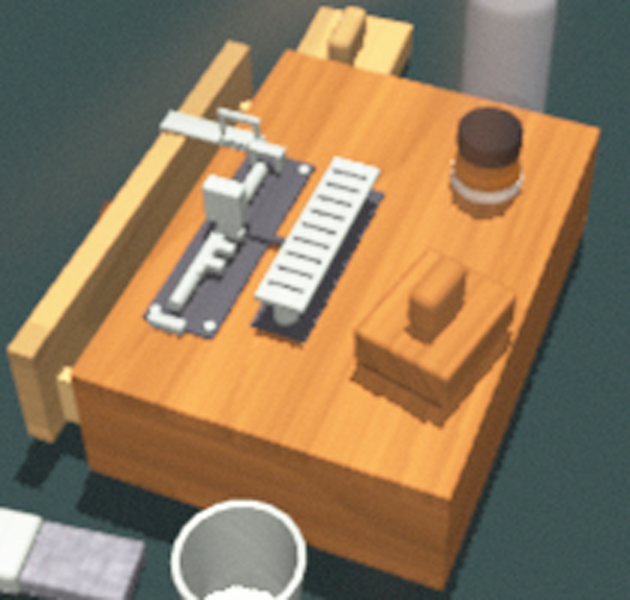

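```bash
cat >> h.py <<'E'
def fit(loc,w):
    a=np.asarray(loc)[:,:2];b=np.asarray(w)[:,:2];ac=a-a.mean(0);bc=b-b.mean(0)
    th=np.arctan2((ac[:,0]*bc[:,1]-ac[:,1]*bc[:,0]).sum(),(ac*bc).sum())
    R=np.array([[np.cos(th),-np.sin(th)],[np.sin(th),np.cos(th)]]); t=b.mean(0)-R@a.mean(0)
    return th,R,t,np.linalg.norm(a@R.T+t-b,axis=1)
E
python3 - <<'E'
from h import *
t=pickle.load(open("top0.pkl","rb")); sc=pickle.load(open("scene0.pkl","rb"))
loc=[(.11,.15),(.11,-.15),(-.11,-.15),(-.11,.15)]
T=[(58,168),(503,35),(606,363),(152,499)]
S=[(600,127),(448,497),(78,378),(290,50)]
wt=[onz(t,230+u/3,140+v/3,.09) for u,v in T]; ws=[onz(sc,200+u/3,180+v/3,.09) for u,v in S]
for n,w in(("top",wt),("scene",ws),("both",wt+ws)):
    th,R,tr,e=fit(loc*(len(w)//4),w); print(n,np.degrees(th),tr,np.round(e*1e3,1))
inv=lambda p:(R.T@(p[:2]-tr)).round(4)
P=lambda s,o,u,v,z:inv(onz(s,o[0]+u/3,o[1]+v/3,z))
ot=(230,140);os=(200,180)
print("post",P(t,ot,400,362,.129),P(sc,os,224,188,.129))
print("catch corners top",[P(t,ot,u,v,.115) for u,v in((268,282),(460,227),(469,270),(283,329))])
print("catch sc",[P(sc,os,u,v,.115) for u,v in((336,157),(382,172),(303,308),(256,295))])
print("drawer front top edge",P(t,ot,178,562,.088),P(t,ot,621,425,.088),P(sc,os,8,350,.088),P(sc,os,228,40,.088))
print("staple top",P(t,ot,288,425,.112),P(t,ot,316,525,.112), P(sc,os,165,112,.112))
np.savez("cab.npz",R=R,t=tr,th=th)
E
```

```text
top 16.999009282949075 [6.27388112e-01 4.75422057e-04] [1.  0.4 0.3 0.4]
scene 17.401538369055192 [0.63051073 0.00121522] [1.5 3.7 3.4 1.8]
both 17.19958834129378 [0.62894942 0.00084532] [2.  1.8 2.1 1.3 0.7 1.6 5.5 3. ]
post [-0.0728 -0.0205] [-0.0737 -0.0228]
catch corners top [array([-0.0024,  0.0416]), array([-0.0041, -0.0821]), array([-0.0312, -0.0795]), array([-0.0329,  0.0411])]
catch sc [array([-0.0285,  0.0385]), array([0.0021, 0.0364]), array([-0.0006, -0.0794]), array([-0.0285, -0.0801])]
drawer front top edge [-0.1537  0.1466] [-0.1522 -0.1469] [-0.1514 -0.1462] [-0.1521  0.1457]
staple top [-0.0903  0.0553] [-0.1537  0.0565] [-0.1451  0.0403]
```

```bash
cat >> h.py <<'E'
from scipy.spatial.transform import Rotation as Ro
TH=np.radians(17.05); CR=np.array([[np.cos(TH),-np.sin(TH)],[np.sin(TH),np.cos(TH)]]); CT=np.array([.628,.0006])
def w(x,y,z): return np.r_[CR@[x,y]+CT,z]
def rel(x,y,z):
    from station import state
    s=state(); R=np.array(s["tcp_rot"]); p=np.array(s["position"])
    Rt=np.c_[np.r_[CR[:,0],0],np.r_[-CR[:,1],0],[0,0,-1]]
    rv=Ro.from_matrix(R.T@Rt).as_rotvec(degrees=True)
    print("t",s["clock"],"shift mm",(R.T@(w(x,y,z)-p)*1e3).round(1),"rot",rv.round(2),"cab now",np.round(np.r_[CR.T@(p[:2]-CT),p[2]]*1e3,1),"F",np.round(s["wrist_force"],1),"w",round(s["width"],4))
E
python3 -c "
from h import *
rel(-.2,0,.2)
s=state() if 0 else None"
```

```text
t 0.1 shift mm [-402.9 -380.9   22.4] rot [-6.000e-02  7.000e-02 -8.443e+01] cab now [-540.  -438.   221.9] F [-0.1 -0.5 -0. ] w 0.0878
```

Request:
jog_arm:
  series:
    - [-0.04,-0.038,0,0,0,-8,1]
    - [-0.08,-0.076,0,0,0,-16,1]
    - [-0.12,-0.114,0,0,0,-24,1]
    - [-0.16,-0.152,0,0,0,-32,1]
    - [-0.2,-0.19,0,0,0,-42,1]
    - [-0.24,-0.228,0,0,0,-52,1]
    - [-0.28,-0.266,0,0,0,-62,1]
    - [-0.32,-0.304,0,0,0,-72,1]

```text
clock: 1.1
position: [0.3981, -0.1629, 0.2226]
tcp_rot: [[0.996, 0.086, 0.0], [0.086, -0.996, -0.0], [0.0, 0.0, -1.0]]
wrist_force: [0.8, 0.5, 1.0]
width: 0.0111
```

```bash
python3 -c "
from h import *
rel(-.2,0,.071)"
```

```text
t 1.1 shift mm [  47.6 -101.2  151.6] rot [  0.02   0.   -12.11] cab now [-267.7  -88.9  222.6] F [0.8 0.5 1. ] w 0.0111
```

Request:
jog_arm:
  series:
    - [0.024,-0.05,0,0,0,-6,1]
    - [0.048,-0.1,0.02,0,0,-12.3,1]
    - [0.048,-0.1,0.07,0,0,-12.3,1]
    - [0.048,-0.1,0.12,0,0,-12.3,1]
    - [0.048,-0.1,0.152,0,0,-12.3,1]
    - [0.048,-0.1,0.152,0,0,-12.3,1]
    - [0.048,-0.1,0.152,0,0,-12.3,1]

```text
clock: 1.98
position: [0.4383, -0.061, 0.0716]
tcp_rot: [[0.957, 0.291, 0.001], [0.291, -0.957, -0.0], [0.001, 0.0, -1.0]]
wrist_force: [-0.1, 0.1, 0.7]
width: 0.0004
```

```bash
python3 - <<'E'
from h import *
from station import snapshot
rel(-.1395,0,.071)
for n,c in(("top",(slice(140,340),slice(230,450))),("scene",(slice(150,350),slice(180,400)))):
    s=snapshot(n); cv2.imwrite(f"pics/{n}1.png",cv2.resize(s["image"][c],None,fx=3,fy=3))
E
```

```text
t 1.975 shift mm [59.9 -3.4  0.6] rot [ 0.01 -0.05 -0.12] cab now [-199.4   -3.3   71.6] F [-0.1  0.1  0.7] w 0.0004
```

View pics/top1.png

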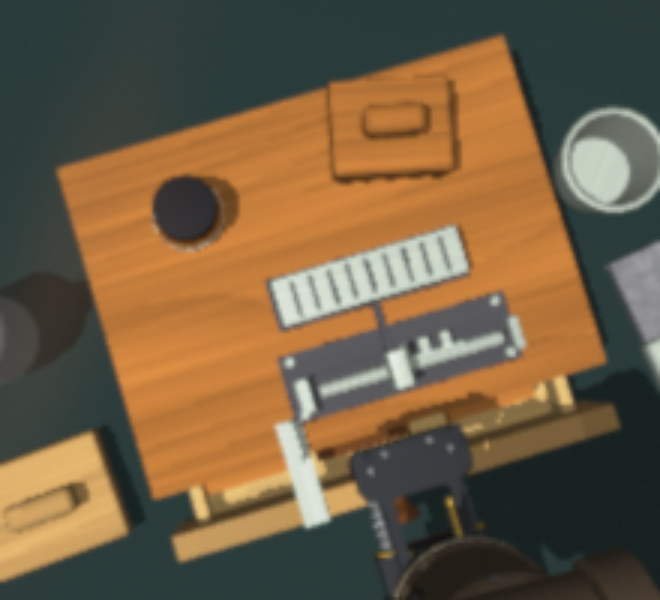

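View pics/scene1.png

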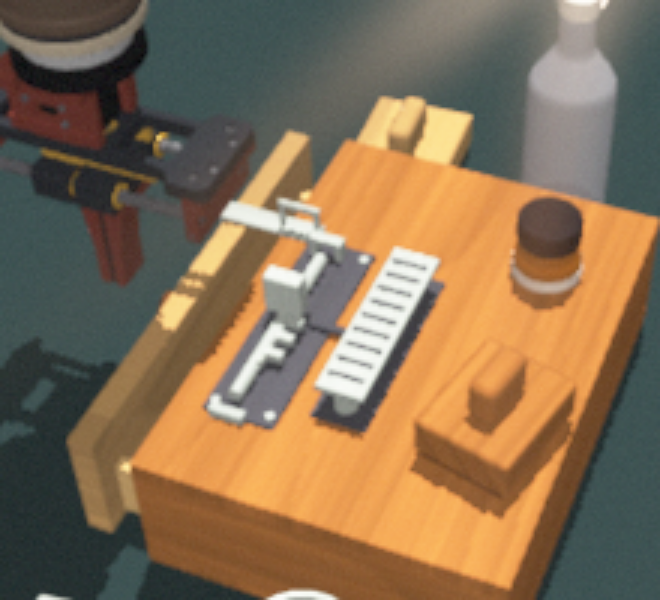

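The top view shows the closed fingers in front of the drawer front, with the gripper body over it at zoomed (410,460), clear of the bolt post and staple. Now I'll push the drawer.

Request:
jog_arm:
  series:
    - [0.015,-0.003,0,0,0,0,1]
    - [0.025,-0.003,0,0,0,0,1]
    - [0.032,-0.003,0,0,0,0,1]
    - [0.038,-0.003,0,0,0,0,1]
    - [0.044,-0.003,0,0,0,0,1]
    - [0.05,-0.003,0,0,0,0,1]
    - [0.054,-0.003,0,0,0,0,1]
    - [0.054,-0.003,0,0,0,0,1]

```text
clock: 3.08
position: [0.4889, -0.0423, 0.0706]
tcp_rot: [[0.957, 0.291, 0.001], [0.291, -0.957, 0.0], [0.001, -0.0, -1.0]]
wrist_force: [0.1, 0.2, -0.0]
width: 0.0002
```

```bash
python3 -c "
from h import *
rel(-.1395,0,.071)"
```

```text
t 3.075 shift mm [ 6.  -0.3 -0.4] rot [-0.01 -0.03 -0.12] cab now [-145.5   -0.2   70.6] F [ 0.1  0.2 -0. ] w 0.0002
```

Request:
jog_arm:
  series:
    - [0.002,0,0,0,0,0,1]
    - [0.004,0,0,0,0,0,1]
    - [0.006,0,0,0,0,0,1]
    - [0.008,0,0,0,0,0,1]

```text
clock: 3.58
position: [0.4961, -0.0401, 0.0706]
tcp_rot: [[0.957, 0.291, -0.0], [0.291, -0.957, -0.0], [-0.0, -0.0, -1.0]]
wrist_force: [-2.5, 0.0, -0.1]
width: 0.0003
```

```bash
python3 - <<'E'
from h import *
from station import snapshot
rel(-.1395,0,.071)
for n,c in(("top",(slice(140,340),slice(230,450))),("scene",(slice(150,350),slice(180,400)))):
    s=snapshot(n); cv2.imwrite(f"pics/{n}2.png",cv2.resize(s["image"][c],None,fx=3,fy=3))
E
```

```text
t 3.575 shift mm [-1.5 -0.3 -0.4] rot [-0.    0.01 -0.13] cab now [-138.    -0.3   70.6] F [-2.5  0.  -0.1] w 0.0003
```

View pics/scene2.png

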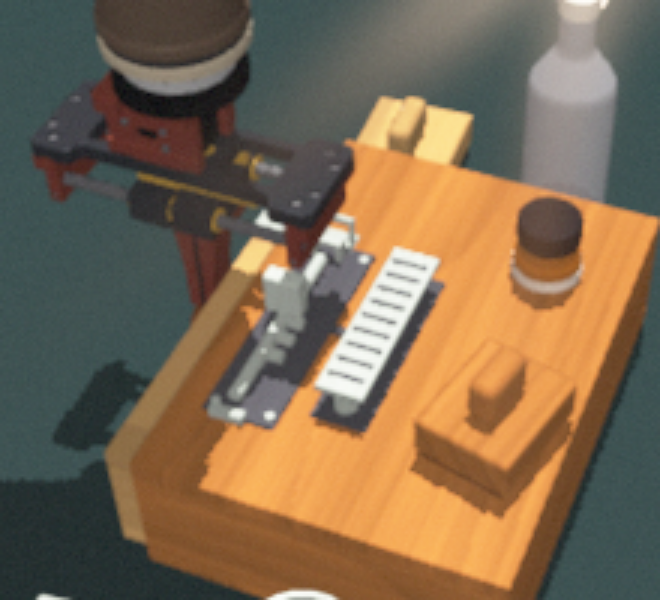

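Request:
jog_arm:
  series:
    - [0.001,0,0,0,0,0,1]
    - [0.002,0,0,0,0,0,1]
    - [0.002,0,0,0,0,0,1]

```text
clock: 4.05
position: [0.4982, -0.0395, 0.0706]
tcp_rot: [[0.957, 0.291, 0.0], [0.291, -0.957, 0.0], [0.0, -0.0, -1.0]]
wrist_force: [-2.0, -0.0, -0.8]
width: 0.0004
```

```bash
python3 -c "
from h import *
rel(-.1395,0,.071)"
```

```text
t 4.05 shift mm [-3.6 -0.3 -0.4] rot [-0.   -0.01 -0.13] cab now [-135.9   -0.3   70.6] F [-2.  -0.  -0.8] w 0.0004
```

Request:
jog_arm:
  series:
    - [0.001,0,0,0,0,0,1]
    - [0.002,0,0,0,0,0,1]
    - [0.003,0,0,0,0,0,1]
    - [0.003,0,0,0,0,0,1]

```text
clock: 4.55
position: [0.4987, -0.0394, 0.0705]
tcp_rot: [[0.957, 0.291, -0.004], [0.291, -0.957, -0.002], [-0.005, 0.0, -1.0]]
wrist_force: [-11.5, -1.8, 9.3]
width: 0.0008
```

```bash
python3 -c "
from h import *
rel(-.1395,0,.071)"
```

```text
t 4.55 shift mm [-4.1 -0.3 -0.4] rot [ 0.01  0.27 -0.15] cab now [-135.4   -0.3   70.5] F [-11.5  -1.8   9.3] w 0.0008
```

Request:
jog_arm:
  series:
    - [-0.01,0,0,0,0,0,1]
    - [-0.03,0,0,0,0,0,1]
    - [-0.06,0,-0.03,0,0,0,0.45]
    - [-0.06,0,-0.09,0,0,0,0.45]
    - [-0.06,0,-0.15,0,0,0,0.45]
    - [-0.1,0.03,-0.15,0,0,0,0.45]
    - [-0.1,0.03,-0.15,0,0,0,0.45]

```text
clock: 5.42
position: [0.4132, -0.0995, 0.2215]
tcp_rot: [[0.958, 0.286, 0.002], [0.286, -0.958, -0.003], [0.002, 0.003, -1.0]]
wrist_force: [0.2, 0.4, 0.4]
width: 0.0466
```

```bash
python3 - <<'E'
from h import *
from station import snapshot
rel(-.1395,0,.071)
for n,c in(("top",(slice(140,340),slice(230,450))),("scene",(slice(150,350),slice(180,400)))):
    s=snapshot(n); pickle.dump(s,open(f"{n}3.pkl","wb")); cv2.imwrite(f"pics/{n}3.png",cv2.resize(s["image"][c],None,fx=3,fy=3,interpolation=cv2.INTER_CUBIC))
E
```

```text
t 5.425 shift mm [ 94.7 -33.9 150.6] rot [ 0.2  -0.09 -0.41] cab now [-234.7  -32.7  221.5] F [0.2 0.4 0.4] w 0.0466
```

View pics/scene3.png

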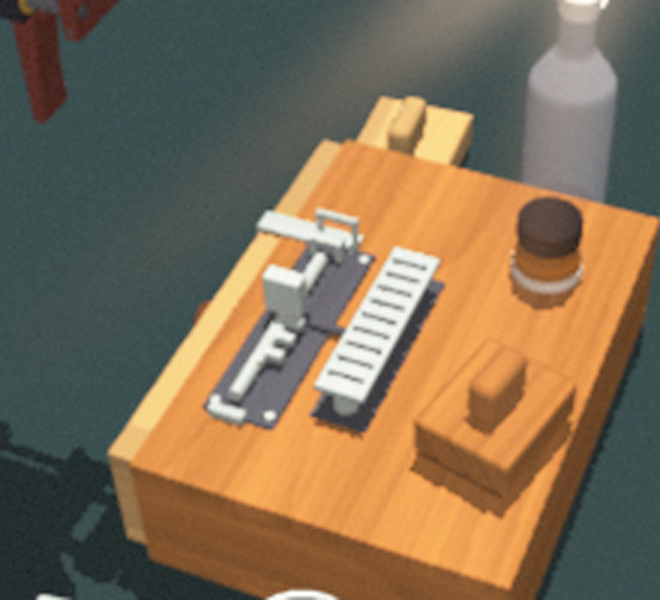

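View pics/top3.png

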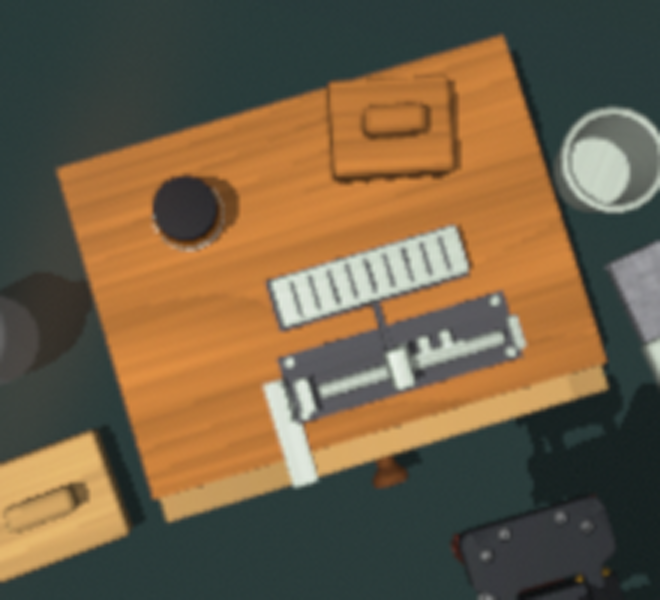

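The drawer front sits flush with the cabinet, and the post is still drawn back at zoomed top (400,365). Next I'll position over the catch and the -y side of the post.

```bash
python3 - <<'E'
from h import *
rel(-.045,-.052,.130)
t=pickle.load(open("top3.pkl","rb"));sc=pickle.load(open("scene3.pkl","rb"))
inv=lambda p:(CR.T@(p[:2]-CT)*1e3).round(1)
print("front outer edge",[inv(onz(t,230+u/3,140+v/3,.088)) for u,v in((168,522),(608,388))])
print("post",inv(onz(t,230+400/3,140+362/3,.129)))
E
```

```text
t 5.525 shift mm [187.7  20.7  91.3] rot [ 0.07 -0.09 -0.21] cab now [-232.8  -30.5  220.9] F [ 0.2 -0.6 -0.3] w 0.0479
front outer edge [array([-127.3,  145.1]), array([-126.2, -146.5])]
post [-71.8 -20.8]
```

Request:
jog_arm:
  series:
    - [0.06,0.007,0,0,0,0,0.44]
    - [0.12,0.014,0,0,0,0,0.44]
    - [0.17,0.021,0,0,0,0,0.44]
    - [0.189,0.021,0,0,0,0,0.44]
    - [0.189,0.021,0.03,0,0,0,0.44]
    - [0.189,0.021,0.07,0,0,0,0.44]
    - [0.189,0.021,0.09,0,0,0,0.44]
    - [0.189,0.021,0.09,0,0,0,0.44]

```text
clock: 6.52
position: [0.6004, -0.0608, 0.1292]
tcp_rot: [[0.956, 0.292, -0.003], [0.292, -0.956, 0.001], [-0.002, -0.002, -1.0]]
wrist_force: [0.3, -0.2, -0.1]
width: 0.049
```

```bash
python3 - <<'E'
from h import *
from station import snapshot
rel(-.044,-.052,.107)
for n,c in(("top",(slice(140,340),slice(230,450))),("scene",(slice(170,320),slice(210,375)))):
    s=snapshot(n); pickle.dump(s,open(f"{n}4.pkl","wb")); cv2.imwrite(f"pics/{n}4.png",cv2.resize(s["image"][c],None,fx=3 if n=="top" else 4,fy=3 if n=="top" else 4,interpolation=cv2.INTER_CUBIC))
E
```

```text
t 6.525 shift mm [ 0.4  1.5 22.2] rot [-0.1   0.13 -0.07] cab now [-44.4 -50.6 129.2] F [ 0.3 -0.2 -0.1] w 0.049
```

View pics/scene4.png

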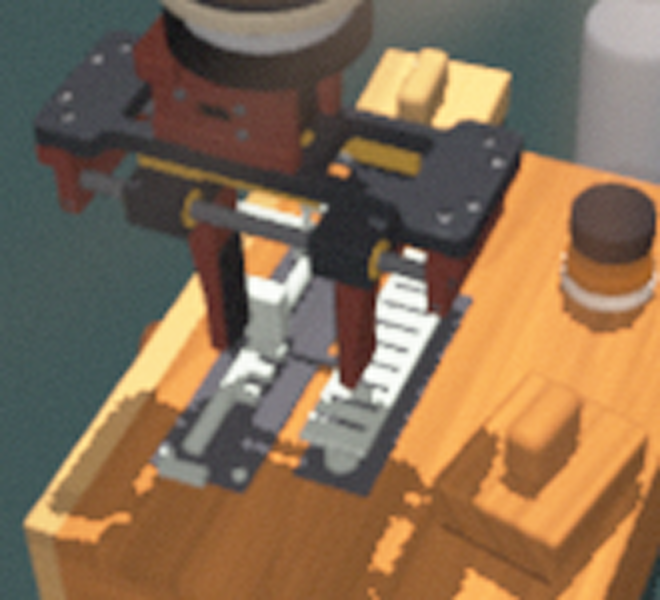

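The scene view shows the right fingertip over the catch plate's near end at (352,385) and the left fingertip beside the bolt, on the near (-y) side of the post. Descending now.

Request:
jog_arm:
  series:
    - [0,0.001,0.005,0,0,0,0.44]
    - [0,0.001,0.01,0,0,0,0.44]
    - [0,0.001,0.015,0,0,0,0.44]
    - [0,0.001,0.018,0,0,0,0.44]
    - [0,0.001,0.018,0,0,0,0.44]

```text
clock: 7.25
position: [0.6014, -0.0627, 0.1128]
tcp_rot: [[0.957, 0.291, 0.0], [0.291, -0.957, -0.0], [0.0, 0.0, -1.0]]
wrist_force: [0.0, -0.1, 4.5]
width: 0.0491
```

```bash
python3 - <<'E'
from h import *
rel(-.044,-.052,.107)
E
```

```text
t 7.25 shift mm [ 0.  -0.8  5.8] rot [ 0.02 -0.01 -0.14] cab now [-44.  -52.8 112.8] F [ 0.  -0.1  4.5] w 0.0491
```

Request:
jog_arm:
  series:
    - [0,0,0.003,0,0,0,0.44]
    - [0,0,0.005,0,0,0,0.44]
    - [0,0,0.007,0,0,0,0.44]
    - [0,0,0.007,0,0,0,0.44]

```text
clock: 7.75
position: [0.6015, -0.0628, 0.107]
tcp_rot: [[0.957, 0.291, 0.001], [0.291, -0.957, -0.001], [0.001, 0.001, -1.0]]
wrist_force: [-5.4, -1.1, 13.9]
width: 0.0493
```

```bash
python3 - <<'E'
from h import *
rel(-.044,-.052,.107)
E
```

```text
t 7.75 shift mm [-0.1 -0.8  0. ] rot [ 0.07 -0.04 -0.14] cab now [-43.9 -52.8 107. ] F [-5.4 -1.1 13.9] w 0.0493
```

Request:
jog_arm:
  series:
    - [0,-0.004,0,0,0,0,0.44]
    - [0,-0.008,0,0,0,0,0.44]
    - [0,-0.012,0,0,0,0,0.44]
    - [0,-0.015,0,0,0,0,0.44]

```text
clock: 8.25
position: [0.5992, -0.0508, 0.1072]
tcp_rot: [[0.957, 0.289, 0.005], [0.289, -0.957, -0.003], [0.004, 0.004, -1.0]]
wrist_force: [3.1, -7.3, 9.0]
width: 0.0489
```

```bash
python3 - <<'E'
from h import *
rel(-.044,.006,.107)
from station import snapshot
for n,c in(("scene",(slice(170,320),slice(210,375))),):
    s=snapshot(n); cv2.imwrite(f"pics/{n}5.png",cv2.resize(s["image"][c],None,fx=4,fy=4,interpolation=cv2.INTER_CUBIC))
E
```

```text
t 8.25 shift mm [ -1.6 -46.7   0. ] rot [ 0.25 -0.23 -0.27] cab now [-42.6 -40.7 107.2] F [ 3.1 -7.3  9. ] w 0.0489
```

View pics/scene5.png

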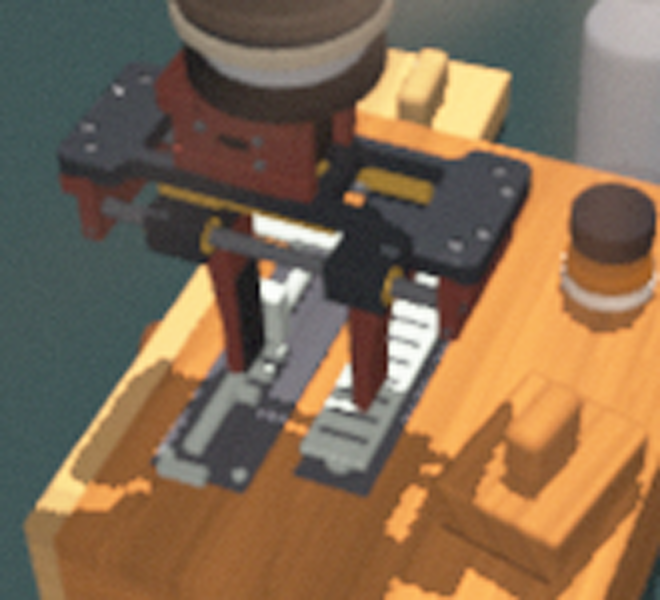

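Request:
jog_arm:
  series:
    - [-0.001,-0.004,0.0005,0,0,0,0.44]
    - [-0.001,-0.008,0.0005,0,0,0,0.44]
    - [-0.001,-0.012,0.0005,0,0,0,0.44]

```text
clock: 8.68
position: [0.5957, -0.0409, 0.1071]
tcp_rot: [[0.958, 0.288, 0.007], [0.288, -0.958, -0.004], [0.006, 0.006, -1.0]]
wrist_force: [4.8, -10.6, 11.0]
width: 0.0494
```

```bash
python3 - <<'E'
from h import *
rel(-.044,.006,.107)
E
```

```text
t 8.675 shift mm [ -1.2 -36.2  -0.1] rot [ 0.35 -0.31 -0.32] cab now [-43.  -30.2 107.1] F [  4.8 -10.6  11. ] w 0.0494
```

Request:
jog_arm:
  series:
    - [0,-0.004,0,0,0,0,0.44]
    - [0,-0.008,0,0,0,0,0.44]
    - [0,-0.012,0,0,0,0,0.44]
    - [0,-0.016,0,0,0,0,0.44]

```text
clock: 9.18
position: [0.5911, -0.0257, 0.1071]
tcp_rot: [[0.958, 0.288, 0.007], [0.288, -0.958, -0.004], [0.005, 0.006, -1.0]]
wrist_force: [4.1, -10.3, 11.8]
width: 0.0491
```

```bash
python3 - <<'E'
from h import *
rel(-.044,.006,.107)
from station import snapshot
for n,c in(("scene",(slice(170,320),slice(210,375))),):
    s=snapshot(n); cv2.imwrite(f"pics/{n}6.png",cv2.resize(s["image"][c],None,fx=4,fy=4,interpolation=cv2.INTER_CUBIC))
E
```

```text
t 9.175 shift mm [ -1.1 -20.3   0. ] rot [ 0.35 -0.3  -0.33] cab now [-43.  -14.3 107.1] F [  4.1 -10.3  11.8] w 0.0491
```

View pics/scene6.png

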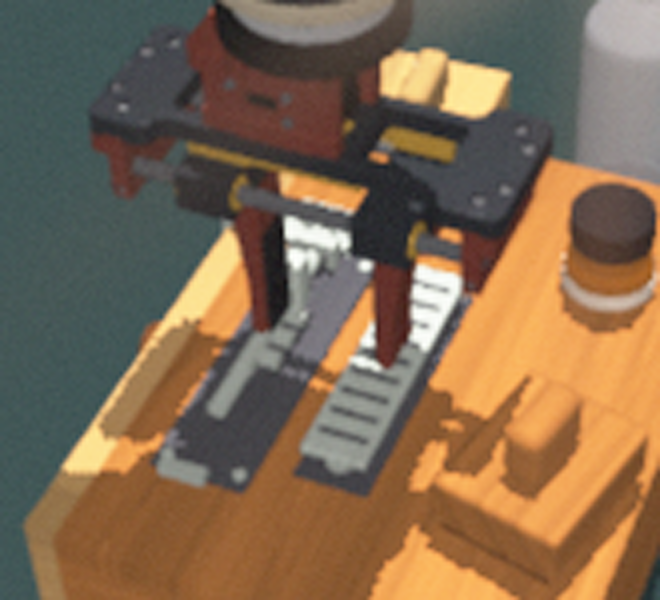

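The bolt is moving. Its rod's rear end is now at (215,410), well away from the end stop, and the catch is still down. Continuing.

Request:
jog_arm:
  series:
    - [0,-0.004,0,0,0,0,0.44]
    - [0,-0.008,0,0,0,0,0.44]
    - [0,-0.012,0,0,0,0,0.44]
    - [0,-0.016,0,0,0,0,0.44]
    - [0,-0.019,0,0,0,0,0.44]

```text
clock: 9.85
position: [0.5853, -0.0069, 0.1071]
tcp_rot: [[0.958, 0.288, 0.006], [0.288, -0.958, -0.004], [0.005, 0.005, -1.0]]
wrist_force: [5.0, -10.8, 11.7]
width: 0.0491
```

```bash
python3 - <<'E'
from h import *
rel(-.044,.006,.107)
E
```

```text
t 9.85 shift mm [-0.9 -0.7  0.1] rot [ 0.31 -0.28 -0.3 ] cab now [-43.1   5.3 107.1] F [  5.  -10.8  11.7] w 0.0491
```

Keep pushing until the hard stop shows up as a clear force rise.

Request:
jog_arm:
  series:
    - [0,-0.002,0,0,0,0,0.44]
    - [0,-0.004,0,0,0,0,0.44]
    - [0,-0.004,0,0,0,0,0.44]

```text
clock: 10.22
position: [0.5852, -0.0068, 0.1072]
tcp_rot: [[0.958, 0.287, 0.008], [0.287, -0.958, -0.008], [0.005, 0.01, -1.0]]
wrist_force: [7.2, -17.8, 11.4]
width: 0.0492
```

```bash
python3 - <<'E'
from h import *
rel(-.044,.006,.107)
from station import snapshot
for n,c in(("scene",(slice(170,320),slice(210,375))),):
    s=snapshot(n); cv2.imwrite(f"pics/{n}7.png",cv2.resize(s["image"][c],None,fx=4,fy=4,interpolation=cv2.INTER_CUBIC))
E
```

```text
t 10.225 shift mm [-1.  -0.5  0.2] rot [ 0.56 -0.31 -0.39] cab now [-43.    5.5 107.2] F [  7.2 -17.8  11.4] w 0.0492
```

View pics/scene7.png

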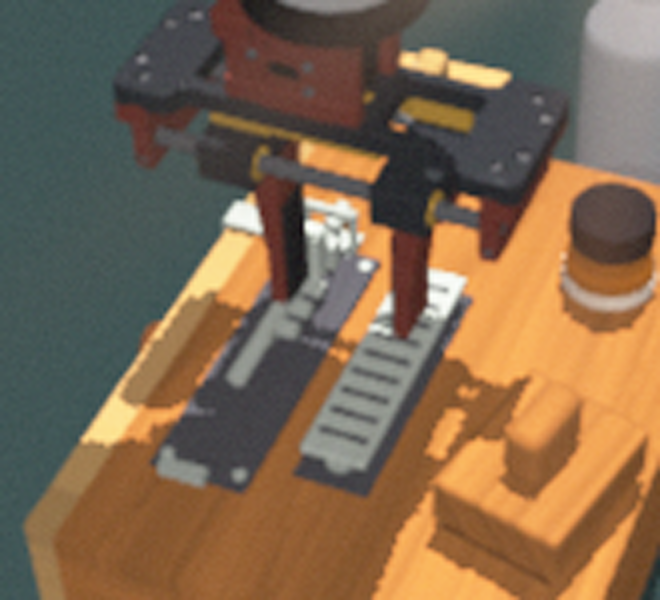

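The pushing force rose by about 7 N with no further motion, so the bolt is on its hard stop. The post sits by the staple at (325,255). Lifting off now.

Request:
jog_arm:
  series:
    - [0,0.005,0,0,0,0,0.44]
    - [0,0.006,-0.005,0,0,0,0.44]
    - [0,0.006,-0.015,0,0,0,0.44]
    - [0,0.006,-0.03,0,0,0,0.44]
    - [0,0.006,-0.07,0,0,0,0.44]
    - [0,0.006,-0.12,0,0,0,0.44]
    - [-0.05,0.006,-0.14,0,0,0,0.44]
    - [-0.1,0.006,-0.14,0,0,0,0.44]

```text
clock: 11.28
position: [0.4869, -0.0339, 0.2464]
tcp_rot: [[0.956, 0.292, 0.003], [0.292, -0.956, 0.001], [0.003, 0.0, -1.0]]
wrist_force: [0.4, -1.0, 0.4]
width: 0.0493
```

Request:
jog_arm:
  series:
    - [-0.05,0,0,0,0,0,0.44]
    - [-0.09,0.02,0,0,0,0,0.44]
    - [-0.1,0.04,0,0,0,0,0.44]
    - [-0.1,0.04,0,0,0,0,0.44]
    - [-0.1,0.04,0,0,0,0,0.44]

```text
clock: 11.9
position: [0.4035, -0.1008, 0.2451]
tcp_rot: [[0.956, 0.292, 0.0], [0.292, -0.956, 0.001], [0.0, -0.001, -1.0]]
wrist_force: [0.3, 0.5, -0.5]
width: 0.0492
```

```bash
python3 - <<'E'
from h import *
rel(-.044,.006,.107)
from station import snapshot
for n,c in(("top",(slice(140,340),slice(230,450))),("scene",(slice(150,350),slice(180,400)))):
    s=snapshot(n); pickle.dump(s,open(f"{n}8.pkl","wb")); cv2.imwrite(f"pics/{n}8.png",cv2.resize(s["image"][c],None,fx=3,fy=3,interpolation=cv2.INTER_CUBIC))
E
```

```text
t 11.9 shift mm [200.3 -37.3 138.2] rot [-0.04 -0.02 -0.08] cab now [-244.4  -31.1  245.1] F [ 0.3  0.5 -0.5] w 0.0492
```

View pics/scene8.png

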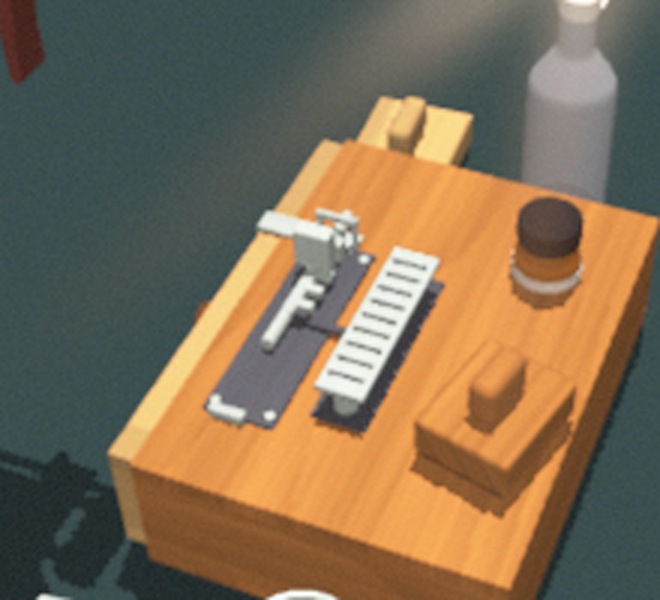

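View pics/top8.png

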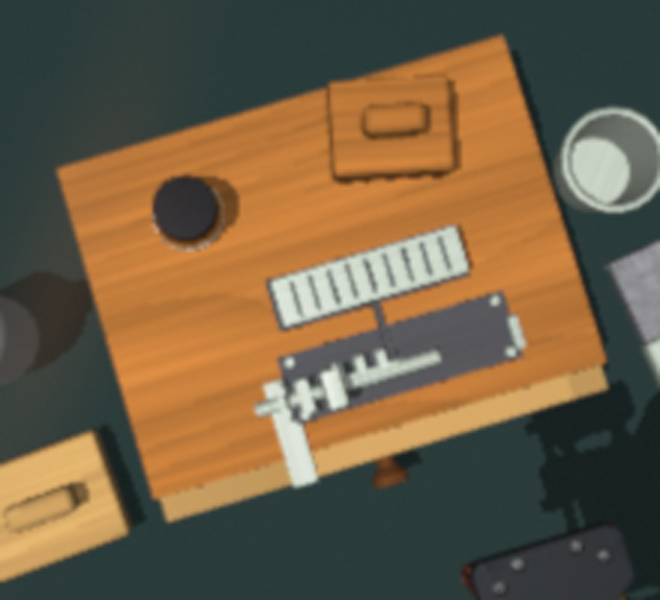

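```bash
python3 - <<'E'
from h import *
a=pickle.load(open("top3.pkl","rb"));b=pickle.load(open("top8.pkl","rb"))
f=lambda u,v,z:CR.T@(onz(a,230+u/3,140+v/3,z)[:2]-CT)*1e3
print("post travel",(f(334,384,.129)-f(400,364,.129)).round(1),"rod end",(f(440,356,.1)-f(503,339,.1)).round(1))
a=pickle.load(open("scene3.pkl","rb"))["image"];b=pickle.load(open("scene8.pkl","rb"))["image"]
d=cv2.absdiff(a,b).max(2); print("catch diff",d[236:285,288:325].mean(), "ref", d[300:340,330:370].mean())
from station import finish_job; print(finish_job())
E
```

```text
post travel [-0.1 41.7] rod end [ 1.1 41. ]
catch diff 3.3894098179812464 ref 3.358125
the job is handed in; nothing more can be done
None
```

The drawer is shut, the bolt is home through the staple and the catch has sprung back up. The job was handed in at about 12 s of the 48 s allowed, and no verdict was reported.

**What I did**
- **Drawer:** I pushed it shut with the closed fingertips until it stopped against about 11 N.
- **Catch:** I pressed it down with one fingertip. The tip reached 17 mm above the cabinet top under 14 N.
- **Bolt:** With the catch held down, I slid the hand along it so the other fingertip pushed the post home. The side force rose to about 18 N with no further motion, which I took as the stop.
- **Release:** I lifted off and drew the hand back, clear of everything.

**Last checks, from the images**
- **Bolt travel:** 41.7 mm at the post and about 41.0 mm at the rod's rear end, against 42 mm nominal.
- **Drawer:** its front lay within about 1 mm of shut when measured after the push, and it looks unchanged in the last pictures.
- **Catch:** the area around it looks the same as before pressing, down to picture noise.
- **Loose items:** those visible in the last close-ups (both blocks, jar, bottle, cup) stand where they were. I compared them by eye only. The brush was largely outside those pictures.
- **Hand:** the force reading was about zero, so nothing was being touched.

**Disagreements:** the two cameras placed the cabinet about 3 mm and 0.4° apart, so I relied mainly on the top view and on contact forces. Sliding along the catch took more side force (8–11 N) than I expected.

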